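# Set the swivel vice to sixty degrees

### The arm

A 7-joint arm with a two-finger parallel gripper is mounted at the origin on the work surface. World frame = base frame: x ahead of the robot, y to its left, z up, the work surface at z = 0. Lengths are in mm, angles in rad, forces in N, time in s.
With the tool pointing down it reaches from about 400 to 875 mm from the base axis. Payload 6.5 kg.
Tool frame: the origin (TCP) lies at the very end of the fingers, on their centre line; the grasp point (between the pads) lies 19 mm behind it; z points along the fingers, y is the direction in which the jaws open and shut (so a half turn about z gives the same grasp; the last joint's range is limited). The gripper opens to 88 mm and grips with 3 to 60 N. Pads are 18 mm wide; open, the fingers measure 123 mm over their backs; the gripper's body (75 mm by 187 mm) begins 45 mm behind the grasp point.
Start: joints at [-1.403, 0.536, -0.004, 1.538, 0.003, 1.067, -0.071], TCP at [150.585, 632.309, 238.716] pointing down, gripper open.
Joint ranges: [-2.7, 2.7], [-0.37, 2.16], [-1.27, 1.26], [0.24, 2.4], [-1.31, 4.45], [0.19, 1.91], [-2.76, 2.76]. Speed limits (rad/s): [2.39, 2.39, 3.14, 3.14, 3.14, 3.14, 3.14].

### API

Orientations are given as a unit quaternion [w, x, y, z].
In Python, from rig import readout, capture, ctrl gives the robot as it stands.
- The arm moves only by the shell command python3 -m jog 'ROWS'. ROWS is JSON, a list of rows, each a list of 3 entries, a list of its own where there are three numbers: the shift along the tool's x, y, z in cm, then the turn, a rotation vector about the tool's x, y, z in rad, then the opening, from 0 (shut) to 1 (fully open). A call has 1 to 5 rows; each row shifts and turns the commanded pose from where the row before left it, along the tool's axes as they then stand; what a row does not reach is not made up. A row lasts 1/8 s, in which the tool goes at most 62.5 mm and 10.7 degrees, less where a joint would pass 70% of its speed; a pose out of reach is approached as far as the arm can. A call is refused whole if a number of a shift passes 6.25 or a number of a turn 0.188, either way. A call with a gripper value outside its range is refused whole. The fingers move at their own pace and stop on an object; the grip force is fixed at half the most. Time passes only in rows, so rows that do not move let the fingers close. It gives the time, the measured TCP pose, the force and the opening at its end, in the units of the state.
- readout.state(): the state, without advancing time (a new reading comes with each control period).
- capture(name): name is "scene" or "top" or "wrist"; returns a dict with "frame" (420x560x3 uint8, blue, green, red), "mtx" (3x3 intrinsics, pixels), "k1" (the pictures are not rectified: a ray, as slopes to the right and down, at radius r is drawn at 1 + k1 r^2 times it, then the intrinsics apply), "R" (3x3) and "t" (3): a world point X has camera coordinates R X + t. Camera axes: x right, y down, z forward; pixel columns grow to the right and rows downward; lengths in mm; the calibration is good to about 2 mm. A picture is of the moment at which its call begins. There is no depth.
- ctrl.hand_in(): hands the job in, once; it reports no verdict.
The state is a dict: "clock": time; "joints": joint angles; "joint_velocities": joint speeds; "joint_torque": joint torques, N m; "ee_pos": TCP position; "tool_rot": TCP orientation; "ft_force": force on the tool from outside, world axes, zero at the start; "moment": the same for the moment, N m; "opening": finger opening in mm.
Only numpy, scipy, OpenCV 4.12 (cv2) and the standard library are available. Lean on these libraries where they do the work, as an engineer would, in place of code of your own. Each camera call takes 0.05 s, during which the arm holds its last target.

### The job

Two small swivel vices stand on the engine bench. Turn the one that holds the round, hollow gudgeon pin until its degree scale reads 60 against the index line on its base, then let go of it. Leave the other vice, the one that holds the flat bar, as it is set.

Things in the scene. Friction and masses are not known exactly. Their poses are not given: they have to be found in the camera images.
- pin_vice (a joint): Swivel of the vice to set: its scale reading in radians (60 degrees = 1.047), growing as the vice turns anticlockwise seen from above, about the upright axis through pin_vice_grip. Stops at 0 and 150 degrees; starts between 83 and 140. Stiff (0.12 N m), no spring, stays where left. Turning: a bright plate, 150 mm across, top 22 mm above the bench, and the iron vice body on it.
- pin_vice_grip (a point): On the swivel axis in the body of the vice with the gudgeon pin, 48 mm above the bench: where to grip. x: along the body to the scale's 0 line, turning with it; y: across; z up. Body 84 x 40 mm (x, y), flat sides 22 to 58 mm high; jaws, as wide, to 71 mm. Pin: upright steel tube, 24 mm across, between the jaws on the axis, top 80 mm high. Screw with crossbar sticks out 14 mm at the -x end.
- pin_vice_index (a point): Index line of that vice: white radial line on a block 26 mm wide, 22 mm high, on the fixed base (166 mm across) just outside the plate; the point is 88.5 mm from the axis. Scale on the plate's rim: dark lines every 10 degrees, long ones every 30, values growing clockwise seen from above. Punch dots by the long lines: none at 0, one at 30, two at 60, three at 90, four at 120, five at 150.
- bar_vice_jaw (a point): In the body of the other vice, to be left alone: 40 mm from its swivel axis towards the 0 line of its scale, 48 mm above the bench; x points on outward, z up. The same vice in every size, but it holds a flat steel bar, 56 x 8 x 20 mm, laid across its nearly shut jaws. Both bases are fixed and have a bolt-down bar 210 x 36 mm, 9 mm high.
There are look-alikes about, which are no part of the job. What is shaped like the part that bears pin_vice but brown or purple is not meant.

How it is judged:
By the outcome, as a careful person would: the job done as asked, in the order asked, and still so for the second after the job is handed in, with the robot touching nothing.
It also fails if it takes over 32 s, if anything falls off the work surface, if the arm or the gripper's body presses on something with over 40 N, if the wrist force passes 120 N, or if a joint passes its speed limit or range.

## Working session

There is one attempt and no reset: what is moved stays moved. The work goes in short steps, Python scripts to look and compute and a shell command to move; the robot and the scene stay as the last step left them, time stands still between calls to the robot, and variables do not carry over. Pictures are saved under pics/ and viewed, and the job is handed in when it is done.

```bash
ls; mkdir -p pics
python3 - <<'E'
from rig import readout, capture
import cv2
print(readout.state())
for n in("scene","top","wrist"):
    c=capture(n); cv2.imwrite(f"pics/{n}0.png",c["frame"]); print(n,c["mtx"].tolist(),c["k1"],c["R"].round(4).tolist(),c["t"])
E
```

```text
pics
{'clock': 0.0, 'joints': array([-1.40319798,  0.53716118, -0.00444991,  1.53884501,  0.00257706,
        1.06728135, -0.07119149]), 'joint_velocities': array([-0.00045664, -0.00130009, -0.00013978, -0.00126031,  0.00038834,
       -0.00060336, -0.00065714]), 'joint_torque': array([ 7.08746556e-04, -5.70979571e+01,  9.91050638e-01, -2.51601255e+01,
       -5.62247867e-02,  1.79883552e-02,  1.61226617e-04]), 'ee_pos': array([150.45187189, 631.7320192 , 237.85315026]), 'tool_rot': array([-4.94892831e-05,  1.16593834e-01,  9.93179321e-01, -8.43167826e-04]), 'ft_force': array([-0.41886985,  0.09088819, -0.24701572]), 'moment': array([ 0.02633714,  0.02281309, -0.01297792]), 'opening': 88.41104780471234}
scene [[383.20472345477816, 0.0, 279.549605080149], [0.0, 383.20472345477816, 205.00341707341028], [0.0, 0.0, 1.0]] -0.08284823203744653 [[-0.8412, 0.5406, -0.0115], [0.4553, 0.6966, -0.5545], [-0.2917, -0.4717, -0.8321]] [ 464.73634486 -129.73138602 1207.98274054]
top [[412.63748290177125, 0.0, 280.83609876418546], [0.0, 412.63748290177125, 204.54019616539838], [0.0, 0.0, 1.0]] -0.057610827514708675 [[-0.0259, -0.9995, -0.0176], [-0.9981, 0.0268, -0.055], [0.0554, 0.0162, -0.9983]] [-66.11158199 478.30796507 923.7562955 ]
wrist [[351.5278131660026, 0.0, 280.6050305336244], [0.0, 351.5278131660026, 206.05400534433238], [0.0, 0.0, 1.0]] -0.07278717673163347 [[0.2317, 0.9728, -0.0015], [0.9298, -0.221, 0.2942], [0.2859, -0.0696, -0.9557]] [-648.70688972  -39.96543248  389.57675664]
```

View pics/scene0.png

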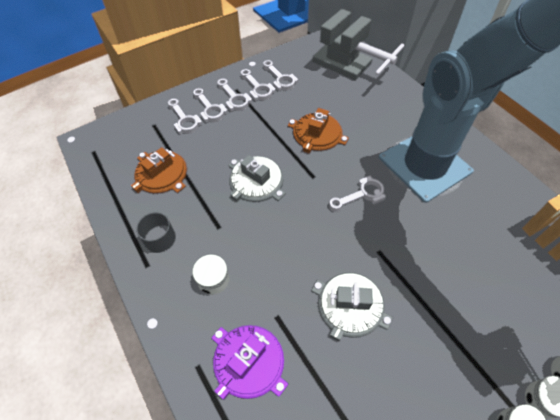

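View pics/top0.png

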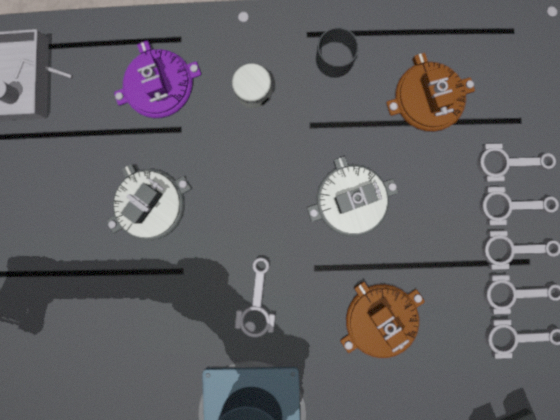

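View pics/wrist0.png

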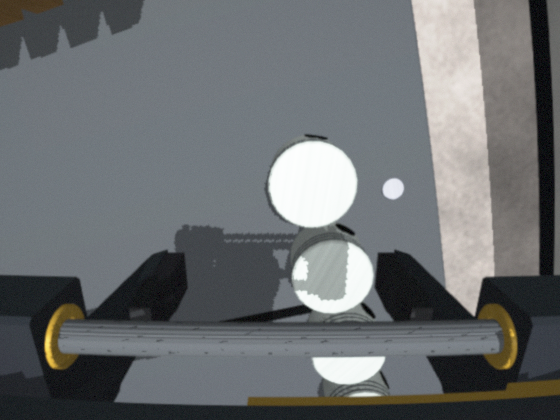

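The scene and top views show five vices. In the top view, two are bright: (148,204), with a flat bar across the jaws, and (353,199), with a round pin. Two are brown, at (431,95) and (383,320), and one is purple, at (158,82). The brown and purple ones are look-alikes. I'll check the choice in a close crop.

Run:
```python
from rig import capture
import cv2,numpy as np
c=capture("top")["frame"]
a=cv2.resize(c[145:255,295:410],None,fx=5,fy=5,interpolation=cv2.INTER_CUBIC)
cv2.imwrite("pics/crop1.png",a)
a=cv2.resize(c[145:255,90:205],None,fx=3,fy=3,interpolation=cv2.INTER_CUBIC)
cv2.imwrite("pics/crop2.png",a)
```

```text
(no output)
```

View pics/crop1.png

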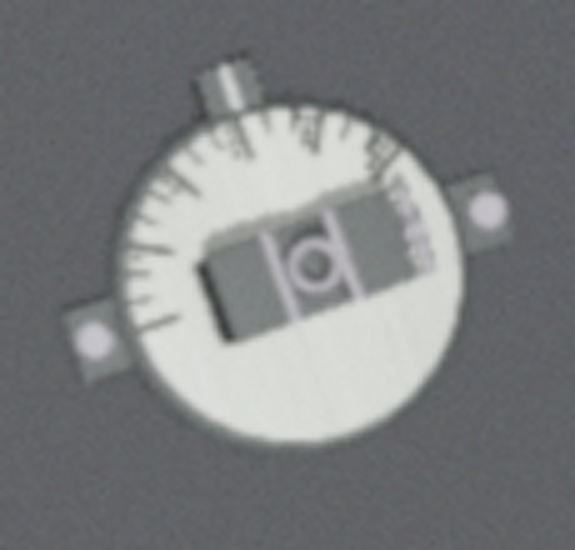

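View pics/crop2.png

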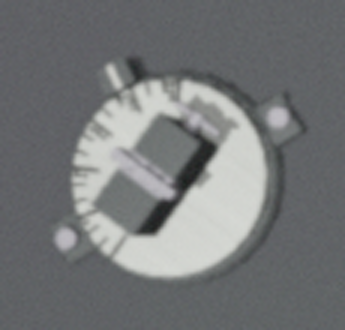

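Crop 1, the vice at top pixel (353,199), shows the round hollow tube between the jaws on a bright plate, with the 0 line at lower left and the index at the top. Crop 2, at (148,204), shows the flat bar across the jaws. So the vice to set is the one at (353,199). Next I'll measure its centre and angles.

```bash
cat > h.py <<'E'
import cv2,numpy as np
from rig import capture,readout
def ray(c,px,z):
    px=np.asarray(px,float).reshape(-1,1,2)
    n=cv2.undistortPoints(px,c["mtx"],np.array([c["k1"],0,0,0,0]))[:,0]
    d=np.c_[n,np.ones(len(n))]@c["R"]; o=-c["R"].T@c["t"]
    return o+d*((z-o[2])/d[:,2])[:,None]
def proj(c,P):
    return cv2.projectPoints(np.asarray(P,float).reshape(-1,1,3),cv2.Rodrigues(c["R"])[0],np.asarray(c["t"]),c["mtx"],np.array([c["k1"],0,0,0,0]))[0][:,0]
def rect(c,cx,cy,z,half=100,s=3):  # up = +x, left=+y
    n=int(2*half*s); v,u=np.mgrid[0:n,0:n]
    P=np.c_[cx+half-v.ravel()/s,cy+half-u.ravel()/s,np.full(n*n,z)]
    m=proj(c,P).astype(np.float32).reshape(n,n,2)
    return cv2.remap(c["frame"],m,None,cv2.INTER_CUBIC)
E
python3 - <<'E'
from h import *
c=capture("top");f=c["frame"]
m=(f.min(2)>165).astype(np.uint8)
m2=np.zeros_like(m);m2[150:250,300:405]=m[150:250,300:405]
m2=cv2.morphologyEx(m2,cv2.MORPH_OPEN,np.ones((3,3)))
cs,_=cv2.findContours(m2,0,1);k=max(cs,key=cv2.contourArea)
h=cv2.convexHull(k)[:,0]
P=ray(c,h,22)
e=cv2.fitEllipse(P[:,:2].astype(np.float32));print(e)
A=np.c_[2*P[:,:2],np.ones(len(P))];s=np.linalg.lstsq(A,(P[:,:2]**2).sum(1),rcond=None)[0];print(s[:2],np.sqrt(s[2]+s[0]**2+s[1]**2))
# tube top ring at crop (317,262)/5+(295,145)
print(ray(c,[[295+317/5,145+262/5]],80))
print("index mid",ray(c,[[295+232/5,145+90/5]],22))
cv2.imwrite("pics/rect1.png",rect(c,s[0],s[1],22))
E
```

```text
((482.6007995605469, -241.9739227294922), (148.38906860351562, 149.06365966796875), 63.18580627441406)
[ 482.59767557 -241.95822188] 74.35939547492148
[[ 483.31365854 -243.41425438   80.        ]]
index mid [[ 566.07285993 -217.96024828   22.        ]]
```

View pics/rect1.png

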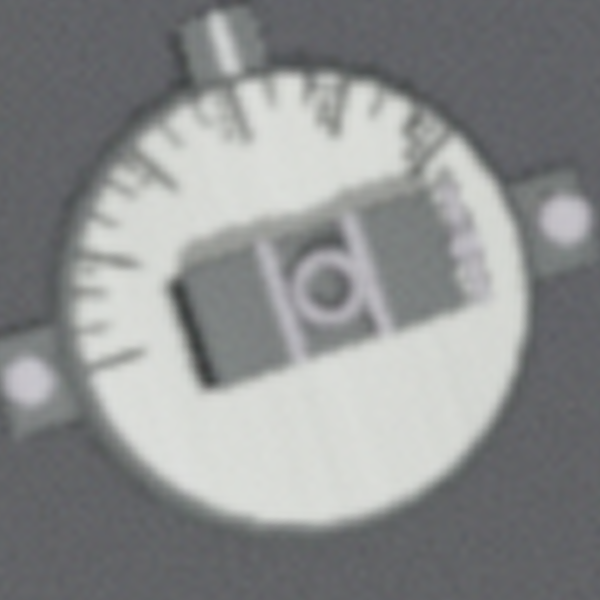

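Measured centre is (482.6, -242), plate radius 74.4 (expected 75), and the index is at about 87 mm (expected 88.5). The 0 line is at a world heading of about 107° and the reading about 90°, so I need roughly 30° clockwise. I'm now swinging over at height via (450,250).

```bash
python3 -m jog '[[[-4.75,-3.77,0],[0,0,0],1],[[-4.75,-3.77,0],[0,0,0],1],[[-4.75,-3.77,0],[0,0,0],1],[[-4.75,-3.77,0],[0,0,0],1]]'
python3 -m jog '[[[-4.75,-3.77,0],[0,0,0],1],[[-4.75,-3.77,0],[0,0,0],1],[[-4.75,-3.77,0],[0,0,0],1],[[-4.75,-3.77,0],[0,0,0],1]]'
```

```text
clock: 0.75
ee_pos: [301.6, 439.9, 238.8]
tool_rot: [0.0, 0.117, 0.993, 0.0]
ft_force: [0.4, 0.5, -0.4]
opening: 88.2
clock: 1.25
ee_pos: [451.4, 249.3, 239.0]
tool_rot: [0.0, 0.117, 0.993, 0.0]
ft_force: [1.4, 0.1, 0.9]
opening: 87.8
```

```bash
python3 -m jog '[[[-1.83,-5.89,0],[0,0,0],1],[[-1.83,-5.89,0],[0,0,0],1],[[-1.83,-5.89,0],[0,0,0],1],[[-1.83,-5.89,0],[0,0,0],1]]'
python3 -m jog '[[[-1.83,-5.89,0],[0,0,0],1],[[-1.83,-5.89,0],[0,0,0],1],[[-1.83,-5.89,0],[0,0,0],1],[[-1.83,-5.89,0],[0,0,0],1]]'
python3 -m jog '[[[0,0,0],[0,0,0.174],1],[[0,0,0],[0,0,0.174],1],[[0,0,0],[0,0,0.174],1],[[0,0,0],[0,0,0.174],1]]'
python3 -m jog '[[[0,0,0],[0,0,0.174],1],[[0,0,0],[0,0,0.174],1],[[0,0,0],[0,0,0],1]]'
python3 - <<'E'
from h import *
c=capture("wrist");cv2.imwrite("pics/w1.png",c["frame"])
s=readout.state();print(s["joints"],s["ee_pos"],s["tool_rot"])
print(proj(c,[[482.6,-242,22],[482.6,-242,80]]))
E
```

```text
clock: 1.75
ee_pos: [467.0, 2.8, 239.0]
tool_rot: [0.0, 0.116, 0.993, 0.0]
ft_force: [1.2, -0.9, 0.2]
opening: 88.3
clock: 2.25
ee_pos: [483.7, -243.2, 238.9]
tool_rot: [0.0, 0.116, 0.993, 0.0]
ft_force: [1.5, -0.2, -0.8]
opening: 88.1
clock: 2.75
ee_pos: [483.6, -241.3, 238.7]
tool_rot: [-0.0, 0.451, 0.893, 0.0]
ft_force: [0.3, -0.4, -0.5]
opening: 87.8
clock: 3.12
ee_pos: [483.7, -241.2, 238.6]
tool_rot: [-0.0, 0.596, 0.803, -0.0]
ft_force: [-0.3, -0.6, -0.4]
opening: 88.3
[-0.11648624  0.40139333  0.63845602  1.85866383 -0.28514017  0.97388385
  0.94310246] [ 483.68051951 -241.23072827  238.67076781] [-4.97714436e-05  5.94734300e-01  8.03922321e-01 -1.07285962e-04]
[[279.89072012 174.17544549]
 [279.77372329 187.6653345 ]]
```

View pics/w1.png

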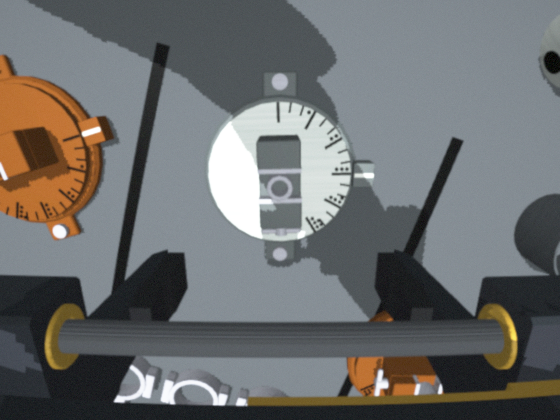

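The wrist view shows the vice at (280,175). The body is aligned with the tool, the 0 line is at the top (278,110), and the index is on the right at (362,174), near the three-dot (90°) line. Next I'll rectify this view and measure.

```bash
cat >> h.py <<'E'
def polar(c,cx,cy,z,r0,r1,rs=4,as_=4):
    # rows: angle world deg 0..360 (as_ per deg), cols radius
    a=np.deg2rad(np.arange(0,360,1/as_)); r=np.arange(r0,r1,1/rs)
    A,Rr=np.meshgrid(a,r,indexing='ij')
    P=np.c_[(cx+Rr*np.cos(A)).ravel(),(cy+Rr*np.sin(A)).ravel(),np.full(A.size,z)]
    m=proj(c,P).astype(np.float32).reshape(A.shape+(2,))
    return cv2.remap(c["frame"],m,None,cv2.INTER_LINEAR)
E
python3 - <<'E'
from h import *
c=capture("wrist");f=c["frame"]
cv2.imwrite("pics/rect2.png",rect(c,482.6,-242,22))
m=(f.min(2)>120).astype(np.uint8);m2=np.zeros_like(m);m2[80:260,195:366]=m[80:260,195:366]
u=cv2.resize(f[75:275,190:390],None,fx=3,fy=3,interpolation=cv2.INTER_CUBIC);cv2.imwrite("pics/w1c.png",u)
E
```

```text
(no output)
```

View pics/rect2.png

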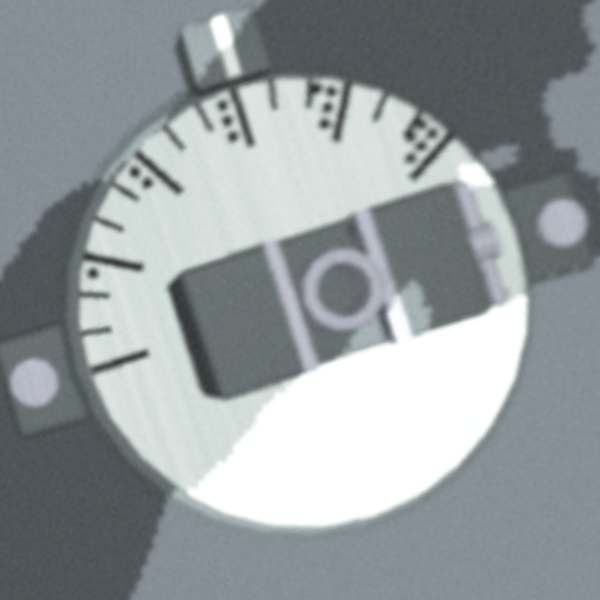

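```bash
cat >> h.py <<'E'
from scipy.signal import find_peaks
from scipy.optimize import least_squares
def read(c,cx,cy,hi=190,lo=-30,verbose=True):
    """sample scale ticks (r 66..72) and index (r 80..96) angles about cx,cy"""
    g=polar(c,cx,cy,22,0,100).min(2).astype(float)
    a=np.arange(0,360,.25)
    def peaks(p,prom):
        p=cv2.GaussianBlur(p.reshape(-1,1),(1,5),0).ravel(); k,_=find_peaks(p,prominence=prom)
        out=[]
        for i in k:
            if 2<i<len(p)-3:
                q=np.polyfit(range(-2,3),p[i-2:i+3],2);out.append(a[i]-.25*q[1]/(2*q[0]))
        return np.array(out)
    t=-g[:,67*4:71*4].mean(1)
    i=g[:,82*4:94*4].mean(1)
    return peaks(t,15),peaks(i,15)
E
python3 - <<'E'
from h import *
c=capture("wrist")
for x,y in((482.1,-242.7),(482.6,-242)):
    t,i=read(c,x,y);print(t.round(1),i.round(1))
g=polar(c,482.1,-242.7,22,0,100,as_=3)[:480]
cv2.imwrite("pics/pol.png",g)
E
```

```text
[  8.2  18.1  22.2  28.1  38.1  48.1  52.3  58.1  68.1  78.1  82.2  88.1
  98.1 108.1 286.  318.3 322.5 327.7 338.3 348.2 352.3 357.8] [ 16.6  23.4  42.9 106.5 211.1 286.5 305.9]
[  7.7  17.7  21.8  27.8  37.9  48.   52.2  58.1  68.3  78.4  82.5  88.5
  98.6 108.7 271.5 284.8 317.6 321.8 326.9 337.6 347.5 351.6 357.1] [ 16.3  23.   42.7 106.9 211.3 286.1 305.4]
```

View pics/pol.png

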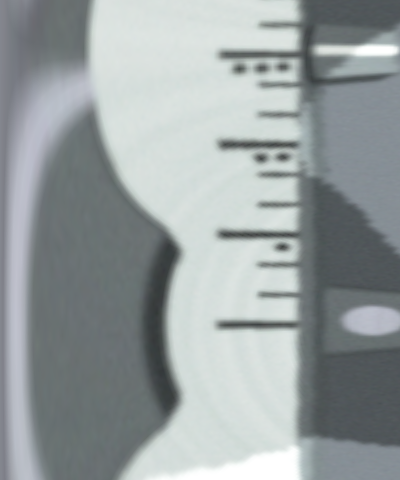

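The ticks fall at exact 10° steps about (482.1, -242.7). The 0 line is at 108.1° and the index at 16.6°, so the reading is 91.5° and I need 31.5° clockwise (0.55 rad). Aligning and descending now.

```bash
python3 -m jog '[[[-0.1,-0.2,5.2],[0,0,-0.019],1],[[0,0,5.2],[0,0,0],1],[[0,0,5.0],[0,0,0],1],[[0,0,3.0],[0,0,0],1],[[0,0,2.6],[0,0,0],1]]'
python3 -m jog '[[[0,0,0],[0,0,0],1]]'
python3 - <<'E'
from h import *
c=capture("wrist");cv2.imwrite("pics/w2.png",c["frame"])
E
```

```text
clock: 3.9
ee_pos: [481.8, -242.8, 27.3]
tool_rot: [-0.0, 0.588, 0.809, 0.0]
ft_force: [-0.2, -0.5, 0.2]
opening: 88.0
clock: 4.03
ee_pos: [480.8, -242.4, 27.3]
tool_rot: [-0.002, 0.588, 0.809, -0.0]
ft_force: [0.5, -0.1, -0.0]
opening: 88.2
```

View pics/w2.png

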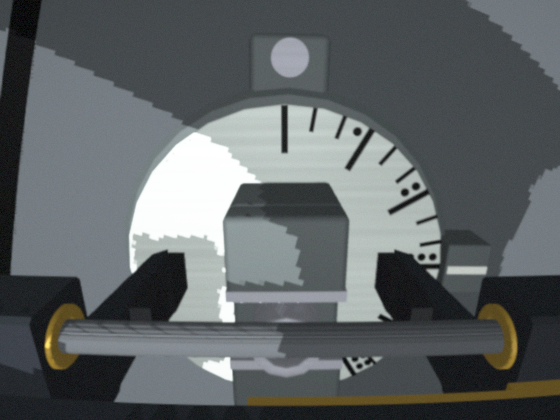

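The jaws straddle the body (columns 224–349; finger midpoint about 281), and the scale and index are still visible. Closing.

```bash
python3 -m jog '[[[0,0,0],[0,0,0],0],[[0,0,0],[0,0,0],0],[[0,0,0],[0,0,0],0],[[0,0,0],[0,0,0],0],[[0,0,0],[0,0,0],0]]'
python3 -m jog '[[[0,0,0],[0,0,0],0],[[0,0,0],[0,0,0],0]]'
```

```text
clock: 4.7
ee_pos: [482.6, -242.8, 28.9]
tool_rot: [0.0, 0.589, 0.808, 0.0]
ft_force: [12.3, 5.1, -7.3]
opening: 40.1
clock: 4.95
ee_pos: [482.8, -242.7, 28.9]
tool_rot: [0.0, 0.588, 0.809, 0.0]
ft_force: [3.6, 1.9, -0.4]
opening: 39.6
```

The grip is on the 40 mm body with low forces. Turning 0.55 rad clockwise (positive about tool z).

```bash
python3 -m jog '[[[0,0,0],[0,0,0.11],0],[[0,0,0],[0,0,0.11],0],[[0,0,0],[0,0,0.11],0],[[0,0,0],[0,0,0.11],0],[[0,0,0],[0,0,0.11],0]]'
python3 -m jog '[[[0,0,0],[0,0,0],0],[[0,0,0],[0,0,0],0]]'
python3 - <<'E'
from h import *
c=capture("wrist");cv2.imwrite("pics/w3.png",c["frame"])
s=readout.state();x,y=s["tool_rot"][1:3];print(np.degrees(np.arctan2(2*y*y-1,2*x*y)),s["moment"],s["ft_force"])
t,i=read(c,482.1,-242.7);print(t.round(1),i.round(1))
E
```

```text
clock: 5.58
ee_pos: [482.8, -242.8, 28.9]
tool_rot: [0.0, 0.787, 0.617, 0.0]
ft_force: [2.7, 1.1, -1.5]
opening: 39.6
clock: 5.82
ee_pos: [482.8, -242.7, 28.9]
tool_rot: [0.0, 0.785, 0.619, 0.0]
ft_force: [4.7, 2.2, 0.1]
opening: 39.6
-13.526208378811598 [ 0.22478668 -0.7847327  -0.08223578] [ 5.15898842  0.58268189 -0.93616785]
[  6.8  16.8  20.9  26.7  36.7  46.7  50.6  56.7  66.6  76.6 187.3 218.7
 234.1 286.9 291.2 327.5 346.9 351.  356.8] [ 16.7 105.1 130.5 194.4 226.6 286.9 305.5]
```

View pics/w3.png

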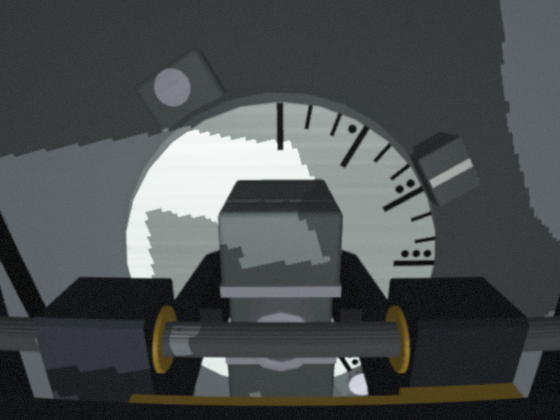

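The two-dot line (16.8°) sits against the index (16.7°), so the reading is 59.9–60.0°. Releasing and rising.

```bash
python3 -m jog '[[[0,0,0],[0,0,0],1],[[0,0,0],[0,0,0],1],[[0,0,0],[0,0,0],1],[[0,0,0],[0,0,0],1],[[0,0,0],[0,0,0],1]]'
python3 -m jog '[[[0,0,-3],[0,0,0],1],[[0,0,-5],[0,0,0],1],[[0,0,-6],[0,0,0],1],[[0,0,-6],[0,0,0],1],[[0,0,0],[0,0,0],1]]'
python3 - <<'E'
from h import *
c=capture("wrist");cv2.imwrite("pics/rect4.png",rect(c,482.1,-242.7,22))
t,i=read(c,482.1,-242.7);print(t.round(1),i.round(1))
t=capture("top");cv2.imwrite("pics/top4.png",t["frame"])
s=readout.state();print(s["ee_pos"],s["ft_force"],s["opening"])
E
```

```text
clock: 6.5
ee_pos: [481.9, -243.0, 28.7]
tool_rot: [-0.0, 0.786, 0.618, -0.0]
ft_force: [-0.1, -0.0, -0.1]
opening: 86.6
clock: 7.12
ee_pos: [484.2, -244.5, 232.9]
tool_rot: [0.003, 0.786, 0.618, 0.002]
ft_force: [-0.0, 0.2, -0.7]
opening: 88.1
[  6.9  16.9  21.1  26.9  36.9  46.9  50.9  56.8  66.8  76.8 286.8 291.
 296.4 306.8 316.9 321.1 326.5 336.9 346.9 351.1 356.9] [ 16.9 106.  287.2 304.3]
[ 482.11190442 -242.5756701   228.85576385] [ 0.61607696 -0.74852448  0.08095873] 88.1897731150909
```

View pics/rect4.png

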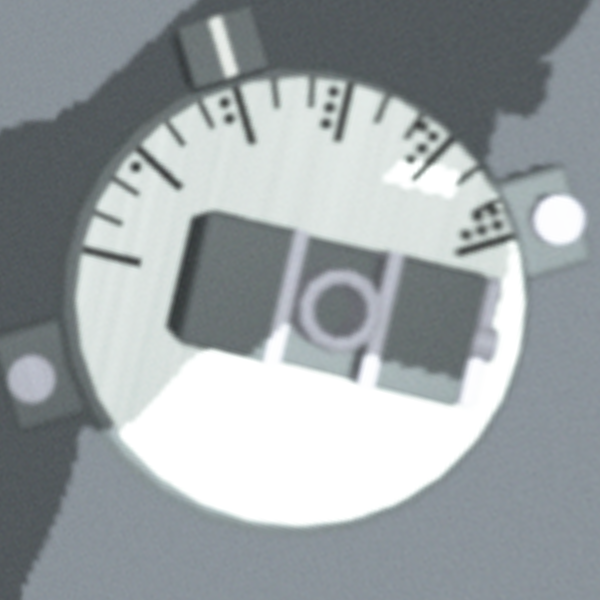

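View pics/top4.png

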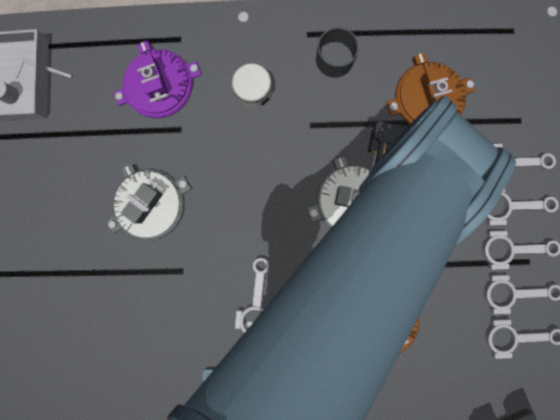

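The rectified view shows the two-dot line (240,115) in line with the index (223,45): 76.8° − 16.9° = 59.9°. The top view shows the bar vice at (148,204) unchanged, and the gripper is open and clear.

```bash
python3 -c "
from rig import ctrl
print(ctrl.hand_in())"
```

```text
the job is handed in; nothing more can be done
None
```

The pin vice now reads 60° against its index line, and I've handed the job in; the hand-in gave no verdict. I gripped the vice by its body and turned it about 31.5° clockwise from its starting reading of 91.5°. Then I let go and raised the open gripper clear, finishing at about 7 s on the clock.

- **Reading after release:** in the wrist camera, the 0 line is at 76.8° and the index at 16.9°, so the scale reads 59.9°. The two-dot 60° line coincides with the index.
- **Other vice:** the top view shows the bar vice unchanged; I compared it by eye, not by measurement.
- **Forces:** the highest I saw at the end of a move was about 14 N, while closing the grip.

No check failed. The top camera's first rough reading of about 90° was lower than the closer wrist measurement of 91.5°, so I used the wrist one.

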